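Put the dried spatula away in the utensil block, handle out

TASK

The spatula has dried in the steel drainer, standing head up with its handle inside. Take it out, lay it gently flat on the free worktop and let go of it, then pick it up again by its handle and put it away in the empty wide slot of the wooden utensil block: head first, pushed fully home, the handle left sticking out. Do not drop it, and leave the espresso cup, the pepper mill and the kitchen timer standing where they are.

Things in the scene. Friction and masses are not known exactly. Their poses are not given: they have to be found in the camera images.
- spatula: Kitchen spatula, 295 mm long, 0.06 to 0.11 kg. Origin: middle of its length, on its flat underside; x runs from handle to head, y across, z out of its upper face. Handle from x = -148 to -22 mm, 24 wide, 16 thick; neck on to +59, 12 wide, 9 thick (2 to 11 above the underside); flat head on to +148, 52 wide, 10 thick.
- spatula_tip (a point): Free edge of the spatula's head, middle of its thickness: 148 mm from the spatula's origin along its x, 5 mm above its underside. At the start the head points up the drainer's slope.
- spatula_neck (a point): Point on the thin neck (12 mm wide), 35 mm from the spatula's origin towards the head, 6 mm above the underside. At the start it is about 28 mm outside the drainer's mouth, which leaves bare neck there; the head begins 24 mm further out.
- spatula_handle (a point): Middle of the grip part of the handle (24 mm wide, 16 mm thick): 85 mm from the spatula's origin along -x, 8 mm above the underside.
- spatula_butt (a point): End of the handle: 148 mm from the spatula's origin along -x, 8 mm above the underside. At the start it rests on the bottom of the drainer's bay.
- drainer: Steel drainer, fixed while you work, left of the robot, place and heading differ each time: a case with two bays side by side (84 mm over both), sloping 40 degrees, on wire legs over a white drip tray 190 x 120 mm; top edge at the mouth 150 mm up. The mouths face roughly to the robot's right. Origin: centre of the tray's underside; x runs away from the mouths. The second bay is empty.
- drain_bay: The bay in which the spatula lies, upper face up, handle in. Origin: middle of the bay's floor at its deep lower end. x runs inward, 40 degrees down the slope, z up square to the floor, y across. Inside 155 mm deep (mouth at x = -155 mm, floor there 126 mm above the worktop), 36 wide, 26 high, walls 4.
- utensil_block: Light-wood utensil block, fixed while you work, right of the robot, place and heading differ each time: foot 165 x 150 mm, 162 mm wide, top edge at the mouth 165 mm up. Mouths face roughly to the robot's left. Origin: centre of the foot's underside; x runs away from the mouths. A bottle opener, part of the block, sits in its short second slot, handle out 92 mm, 24 mm wide.
- block_slot: The wide empty slot. Origin: middle of its floor at its deep lower end. x runs inward, 40 degrees down the slope, z up square to the floor, y across, roughly away from the robot. Inside 165 mm deep (mouth at x = -165 mm, floor there 138 mm above the worktop), 68 wide, 24 high, roof and floor 10 thick. The opener's middle line is 82 mm to the +y side.
- slot_mouth (a point): Middle of the floor edge at the mouth of the wide slot.
- cup: White espresso cup with a handle, 64 x 87 mm, 50 mm tall, loose bystander at the far side (the worktop nearer the robot, between the drainer and the block, is free); origin: centre of its underside.
- mill: Wooden pepper mill, 58 mm across, 150 mm tall, loose bystander at the far side (the worktop nearer the robot, between the drainer and the block, is free); origin: centre of its underside.
- timer: Round kitchen timer, 63 mm across, 49 mm tall, loose bystander at the far side; origin: centre of its underside.

How it is judged:
By the outcome, as a careful person would: the job done as asked, in the order asked, and still so for the second after the job is handed in, with the robot touching nothing.
It also fails if it takes over 66 s, if anything falls off the work surface, if the arm or the gripper's body presses on something with over 40 N, if the wrist force passes 120 N, or if a joint passes its speed limit or range.

ROBOT

A 6-joint arm with a two-finger parallel gripper is mounted at the origin on the work surface; the furniture and walls round the work are solid. World frame = base frame: x ahead of the robot, y to its left, z up, the work surface at z = 0. Lengths are in m, angles in rad, forces in N, time in s.
With the tool pointing down it reaches from about 0.3 to 0.825 m from the base axis. Payload 5.4 kg.
Tool frame: the origin (TCP) lies where the fingers leave the gripper's body, on its centre line; the fingertips stand 88 mm ahead of it and the grasp point (between the pads) lies 69 mm ahead of it; z points along the fingers, y is the line along which they close (so a half turn about z gives the same grasp; the last joint's range is limited). The gripper opens to 92 mm and grips with 3 to 60 N. Pads are 20 mm wide; open, the fingers measure 128 mm over their backs; the gripper's body (75 mm by 189 mm) begins 69 mm behind the grasp point.
Start: joints at [-1.529, 0.158, 1.597, -0, 1.386, -0.21], TCP at [0.143, -0.557, 0.303] pointing down, gripper open.
Joint ranges: [-2.91, 2.91], [-0.94, 2.29], [0.18, 2.7], [-1.29, 4.43], [0.17, 2.64], [-3, 3]. Speed limits (rad/s): [2.57, 2.57, 3.14, 3.14, 3.14, 3.14].

INTERFACE

Orientations are given as a 3x3 rotation matrix whose columns are the frame's x, y, z axes.
In Python, from plant import manip gives the robot as it stands.
- The arm moves only by the tool carry_out, never from a script. Its argument "steps" is a list that holds one entry, the list of rows, each a list of 7 numbers: the closure in counts, from 0 (fully open) to 255 (shut), then the shift along the world's x, y, z in mm, then the turn, a rotation vector about the world's x, y, z in rad. A call has 1 to 8 rows; each row is the pose to reach, as a shift and turn from the pose commanded when the call began; what a row does not reach only later rows make up. A row lasts 1/12 s, in which the tool goes at most 41.7 mm and 7.16 degrees, less where a joint would pass 70% of its speed; a pose out of reach is approached as far as the arm can. A call with a gripper value outside its range is refused whole. The fingers move at their own pace and stop on an object; "grip_force" is the grip in N (left out, the last holds). Time passes only in rows, so rows that repeat a pose let the fingers close. It gives the time, the measured TCP pose, the force, the opening and the grip force at its end, in the units of the state.
- manip.get_state(): the state, without advancing time (a new reading comes with each control period).
- manip.snapshot(name): name is "side" or "top"; returns a dict with "frame" (420x560x3 uint8, red, green, blue), "vertical_fov" (degrees; the focal length in pixels is half the picture's height over the tangent of half this angle, whatever the lens; pixels are square), "cx", "cy" (the principal point, pixels), "world_to_cam" (4x4, takes a point from world to camera coordinates). Camera axes: x right, y up, looking along -z (the intrinsics and any distortion apply to the point x, -y, -z); pixel columns grow to the right and rows downward; lengths in m; the calibration is good to about 2 mm. A picture is of the moment at which its call begins. There is no depth.
- manip.close_job(): hands the job in; it is judged then, once.
The state is a dict: "time": time; "joints": joint angles; "qvel": joint speeds; "effort": joint torques, N m; "position": TCP position; "eef_rot": TCP orientation; "ft_force": force on the tool from outside, world axes, zero at the start; "ft_torque": the same for the moment, N m; "finger_gap": opening from 0.0 (shut) to 1.0 (fully open); "gripper_force": force on a finger pad.
Only numpy, scipy, OpenCV 4.12 (cv2) and the standard library are available. Lean on these libraries where they do the work, as an engineer would, in place of code of your own. Each camera call takes 0.05 s, during which the arm holds its last target. There are 200 camera calls.

## Working session

There is one attempt and no reset: what is moved stays moved. The work goes in short steps, Python scripts to look and compute and a tool call to move; the robot and the scene stay as the last step left them, time stands still between calls to the robot, and variables do not carry over. Pictures are saved under pics/ and viewed, at most 13 in all, crops included, and the job is handed in when it is done.

Besides the shell and the picture viewer there is one more tool, called after ">>>" as name([rows], argument=value, ...), one row to a line, values as JSON. carry_out: Moves the arm, as the interface text tells. Its arguments: {"type":"object","properties":{"steps":{"type":"array","items":{"type":"array","items":{"type":"array","items":{"type":"number"}}}},"grip_force":{"type":"number"}},"required":["steps"]}

```bash
ls; mkdir -p pics; python3 - <<'E'
from plant import manip
import cv2,pickle
d={}
for n in("side","top"):
    s=manip.snapshot(n); d[n]=s
    cv2.imwrite(f"pics/{n}0.png",s["frame"][:,:,::-1])
    print(n,[k for k in s],s["vertical_fov"],s["cx"],s["cy"],s["world_to_cam"].round(4).tolist() if hasattr(s["world_to_cam"],'round') else s["world_to_cam"])
    print({k:v for k,v in s.items() if k not in("frame",)}.keys())
pickle.dump(d,open("s0.pkl","wb"))
st=manip.get_state()
print({k:st[k] for k in('time','position','eef_rot','finger_gap','ft_force')})
E
```

```text
pics
side ['frame', 'vertical_fov', 'cx', 'cy', 'world_to_cam'] 56.265810400640525 279.96893137559516 210.6857209463528 [[0.9986, -0.0497, -0.0205, -0.5655], [0.0403, 0.438, 0.8981, -0.1442], [-0.0356, -0.8976, 0.4394, -1.1238], [0.0, 0.0, 0.0, 1.0]]
dict_keys(['vertical_fov', 'cx', 'cy', 'world_to_cam'])
top ['frame', 'vertical_fov', 'cx', 'cy', 'world_to_cam'] 55.11107838941285 281.42102061380285 206.59460329916269 [[-0.0213, -0.9998, 0.0063, 0.0046], [0.9919, -0.0203, 0.1251, -0.596], [-0.1249, 0.009, 0.9921, -1.1435], [0.0, 0.0, 0.0, 1.0]]
dict_keys(['vertical_fov', 'cx', 'cy', 'world_to_cam'])
{'time': 0.1, 'position': array([ 0.1432194 , -0.55645978,  0.30182417]), 'eef_rot': array([[ 9.68470491e-01,  2.49128290e-01, -6.05476036e-05],
       [ 2.49128045e-01, -9.68469135e-01,  1.65901795e-03],
       [ 3.54669821e-04, -1.62179404e-03, -9.99998622e-01]]), 'finger_gap': 0.9998085118924459, 'ft_force': array([-0.55940951, -0.49199052, -0.11449988])}
```

View pics/side0.png

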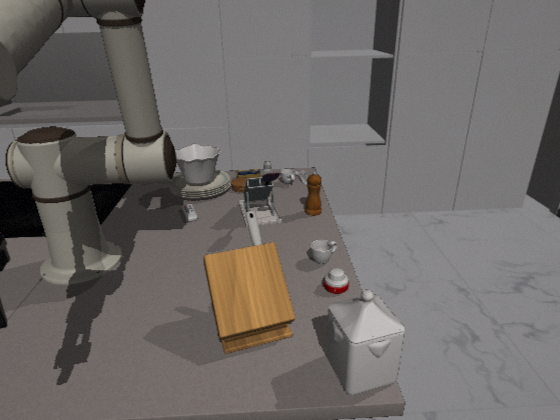

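View pics/top0.png

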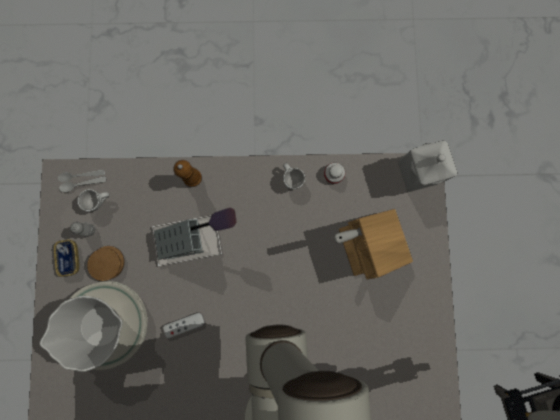

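Side view: block at about (250,295), opener handle above it at (256,228), spatula head dark at (272,178), drainer at (260,195). Top view: spatula head at (223,218), neck at (203,226), drainer/tray at (186,241), block at (380,245), opener at (347,237), mill (187,172), cup (293,178), timer (335,172). I'll enlarge both furniture areas.

```bash
python3 - <<'E'
import cv2,pickle,numpy as np
d=pickle.load(open("s0.pkl","rb"))
def crop(n,x,y,w,h,s):
    im=d[n]["frame"][y:y+h,x:x+w,::-1]
    im=cv2.resize(im,None,fx=s,fy=s,interpolation=cv2.INTER_CUBIC)
    im=np.clip(im.astype(float)*1.6,0,255).astype(np.uint8)
    for i in range(0,w,10):
        cv2.line(im,(i*s,0),(i*s,4 if i%50 else 12),(0,255,0),1)
        if (x+i)%20==0: cv2.putText(im,str(x+i),(i*s,20),0,.35,(0,255,0))
    for i in range(0,h,10):
        cv2.line(im,(0,i*s),(8,i*s),(0,255,0),1)
        if (y+i)%20==0: cv2.putText(im,str(y+i),(10,i*s+4),0,.35,(0,255,0))
    return im
a=np.hstack([crop("top",145,200,100,75,4),crop("top",330,200,100,75,4)])
b=np.hstack([crop("side",220,155,80,60,5),crop("side",190,200,133,100,3)[:300,:399]])
w=min(a.shape[1],b.shape[1])
cv2.imwrite("pics/m1.png",np.vstack([a[:,:w],b[:,:w]]))
E
```

```text
(no output)
```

View pics/m1.png

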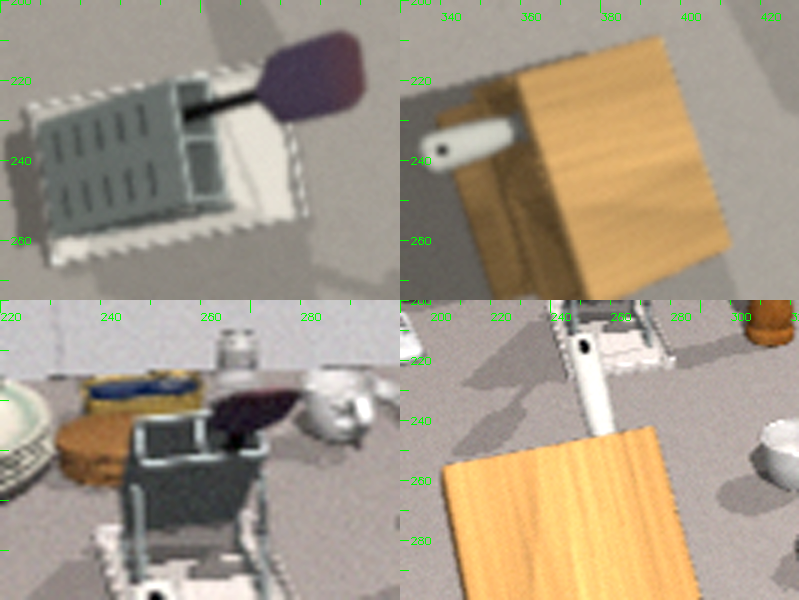

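The crops show the spatula in the far bay: head tip edge near top (235,214), neck/head junction near (209,223). Block's upper mouth edge runs top (359,218)→(376,275), and the opener's hole is at top (340,237) / side (248,215). Now I'll measure.

```bash
cat > h.py <<'E'
import numpy as np,cv2,pickle
from scipy.spatial.transform import Rotation as R
def cam(s):
    f=210/np.tan(np.radians(s["vertical_fov"]/2)); M=np.array(s["world_to_cam"])
    return f,s["cx"],s["cy"],M
def ray(s,px):
    f,cx,cy,M=cam(s); d=np.array([(px[0]-cx)/f,-(px[1]-cy)/f,-1.0])
    return -M[:3,:3].T@M[:3,3], M[:3,:3].T@d
def onz(s,px,z):
    c,d=ray(s,px); return c+d*(z-c[2])/d[2]
def proj(s,p):
    f,cx,cy,M=cam(s); q=M[:3,:3]@np.asarray(p)+M[:3,3]
    return np.array([cx+f*q[0]/-q[2],cy-f*q[1]/-q[2]])
def tri(s1,p1,s2,p2):
    c1,d1=ray(s1,p1);c2,d2=ray(s2,p2)
    t=np.linalg.lstsq(np.c_[d1,-d2],c2-c1,rcond=None)[0]
    a=c1+d1*t[0];b=c2+d2*t[1]
    return (a+b)/2,np.linalg.norm(a-b)
E
python3 - <<'E'
from h import *
np.set_printoptions(precision=4,suppress=True)
d=pickle.load(open("s0.pkl","rb")); T,S=d["top"],d["side"]
# spatula head: purple mask
for n,b in(("top",(185,195,245,240)),("side",(255,165,290,195))):
    f=d[n]["frame"].astype(int); m=((f[...,2]-f[...,1]>8)&(f.sum(2)<260)).astype(np.uint8)
    mm=np.zeros_like(m);mm[b[1]:b[3],b[0]:b[2]]=m[b[1]:b[3],b[0]:b[2]]
    ys,xs=np.nonzero(mm); print(n,len(xs),xs.min(),xs.max(),ys.min(),ys.max(),xs.mean(),ys.mean())
    r=cv2.minAreaRect(np.c_[xs,ys].astype(np.float32)); print(cv2.boxPoints(r).tolist())
    pickle.dump((xs,ys),open(f"head_{n}.pkl","wb"))
# neck: dark pixels top
f=T["frame"].astype(int).sum(2); roi=f[218:232,190:212]
print(roi//3)
# block wood mask top
f=cv2.cvtColor(T["frame"],cv2.COLOR_RGB2HSV)
r=f[200:290,335:425]; m=((r[...,1]>90)&(r[...,0]<25)&(r[...,2]>110)).astype(np.uint8)
c=max(cv2.findContours(m,0,2)[0],key=cv2.contourArea); 
a=cv2.approxPolyDP(c,3,True)[:,0]+[335,200]; print("block top",a.tolist())
f=cv2.cvtColor(S["frame"],cv2.COLOR_RGB2HSV)
r=f[235:350,195:300]; m=((r[...,1]>90)&(r[...,0]<25)&(r[...,2]>100)).astype(np.uint8)
c=max(cv2.findContours(m,0,2)[0],key=cv2.contourArea)
a=cv2.approxPolyDP(c,3,True)[:,0]+[195,235]; print("block side",a.tolist())
E
```

```text
top 293 209 230 210 229 220.0034129692833 219.9556313993174
[[206.77357482910156, 215.20758056640625], [228.16981506347656, 209.0943603515625], [232.8113250732422, 225.33963012695312], [211.4150848388672, 231.45285034179688]]
side 25 255 277 171 180 266.32 176.36
[[253.94119262695312, 178.76470947265625], [255.00003051757812, 171.0], [277.2677917480469, 174.0364990234375], [276.2089538574219, 181.80120849609375]]
[[102 100 100 113 127 129 122 104  97  98 106 116 116 112 110 112 116 118
  118 106  75  48]
 [108 103  98 108 113 114 114 109 110 111 114 117 121 123 123 123 124 120
  117  95  61  45]
 [ 85  82  76  78  78  80  91 107 119 123 123 124 128 130 128 131 131 125
  112  79  49  42]
 [ 55  53  53  52  56  61  79 106 121 131 134 134 133 135 133 130 125 115
   94  60  45  41]
 [ 48  51  52  52  54  57  79 107 115 129 134 131 128 126 117  98  88  74
   56  45  39  42]
 [ 52  54  56  54  54  59  79 101  95 108 116 107  92  82  70  50  39  29
   27  37  41  41]
 [ 56  53  55  54  51  57  72  87  68  66  69  58  46  32  24  18  11  14
   22  32  38  39]
 [ 56  51  50  47  41  38  44  49  33  28  27  19  14  12  18  21  32  43
   61  66  51  41]
 [ 52  38  34  28  21  20  17  15  13  13  12  20  32  43  59  68  80  95
  113 113  87  56]
 [ 44  21  15   9   8  10  11   6  18  30  42  61  78  93 114 121 123 127
  134 133 119  88]
 [ 48  13   4   6   6  15  20  33  53  71  88 107 121 128 135 136 137 137
  139 138 133 119]
 [ 55  14   9  19  24  27  38  60  87 103 114 123 133 137 138 138 137 138
  138 139 137 134]
 [ 61  30  32  38  45  47  53  68  94 111 123 124 127 136 138 137 139 137
  139 138 138 138]
 [ 68  49  48  52  53  55  59  70  93 111 124 123 127 134 138 139 139 139
  139 138 138 137]]
block top [[394, 209], [360, 219], [379, 276], [412, 260]]
block side [[274, 242], [204, 256], [220, 336], [294, 319]]
```

```bash
python3 - <<'E'
from h import *
np.set_printoptions(precision=4,suppress=True)
d=pickle.load(open("s0.pkl","rb")); T,S=d["top"],d["side"]
g=T["frame"].astype(int).mean(2)
m=np.zeros(g.shape,np.uint8); m[203:236,207:245]=(g[203:236,207:245]<72)
m=(cv2.connectedComponents(m)[1]); l=m[218,222]; ys,xs=np.nonzero(m==l)
P=np.c_[xs,ys].astype(float)
# midline of head: per-column centres along the head
u=np.array([np.cos(np.radians(-16.)),np.sin(np.radians(-16.))])
print("head bbox",xs.min(),xs.max(),ys.min(),ys.max(),len(xs),P.mean(0))
# neck centre per column, weighted by darkness
N=[]
for x in range(192,207):
    yc=228-(x-191)*4/15.; r=np.arange(int(yc)-3,int(yc)+5); w=np.clip(60-g[r,x],0,None)**2; N.append((x,(w*r).sum()/w.sum()))
N=np.array(N); k=np.polyfit(N[:,0],N[:,1],1); print("neck line",k, np.std(N[:,1]-np.polyval(k,N[:,0])))
un=np.array([1,k[0]]);un/=np.linalg.norm(un); vn=np.array([-un[1],un[0]]); o=np.array([200,np.polyval(k,200)])
t=(P-o)@un; v=(P-o)@vn
print("head along",t.min()-.5,t.max()+.5)
for a in range(8,38,3):
    q=v[(t>=a)&(t<a+3)]
    if len(q): print(a,q.min(),q.max(),(q.min()+q.max())/2)
def pose(tip_t,jn_t,off=0):
    A=onz(T,o+un*tip_t,.2205); B=onz(T,o+un*jn_t,.164); return A,B
for tt,jt in((t.max()+.5,8.5),(t.max(),9.5)):
    A,B=pose(tt,jt); dd=A-B; print(A,B,np.linalg.norm(dd),np.degrees(np.arctan2(dd[1],dd[0])),"side",proj(S,A),proj(S,B))
# tray corners, white mask
hsv=cv2.cvtColor(T["frame"],cv2.COLOR_RGB2HSV)
# block
bt=[(360,219),(379,276),(394,209),(412,260)]
for hgt in(.165,):
    a,b=onz(T,bt[0],hgt),onz(T,bt[1],hgt); print("mouth top edge",a,b,np.linalg.norm(a-b),np.degrees(np.arctan2(*(a-b)[1::-1])))
bs=[(274,242),(204,256),(294,319),(220,336)]
for i,j in((0,2),(1,3),(2,0),(3,1)): pass
print("far-mouth", tri(T,bt[0],S,bs[0]),"near-mouth",tri(T,bt[1],S,bs[1]))
print("far-back", tri(T,bt[2],S,bs[2]),"near-back",tri(T,bt[3],S,bs[3]))
print("opener hole",tri(T,(340.5,237.5),S,(248,215.5)))
E
```

```text
head bbox 207 235 208 230 481 [222.4927 219.2973]
neck line [ -0.2865 283.0796] 0.07158619291280549
head along 6.443492043829594 37.53059151851331
8 -2.1141989485777475 3.243265058411441 0.5645330549168468
11 -8.292598459000212 8.190261313683992 -0.05116857265810992
14 -8.703066210716852 9.01654262578549 0.15673820753431933
17 -9.38896106646732 9.291969729819325 -0.048495668323997876
20 -9.248574610116293 9.707783290204187 0.22960434004394692
23 -9.659042361832931 9.57274264252138 -0.04314985965577556
26 -9.518655905481904 9.848169746555214 0.16475692053665547
29 -9.653696553164707 9.71312909887241 0.029716272853851144
32 -9.102842345097041 8.6167664914053 -0.24303792684587044
35 -7.315239073211238 4.085583796517611 -1.6148276383468136
[0.5532 0.1061 0.2205] [0.5398 0.1847 0.164 ] 0.09769952672835634 -80.30816284845747 side [272.1119 168.5427] [267.5892 177.1321]
[0.5529 0.1073 0.2205] [0.5405 0.1822 0.164 ] 0.09462881600035535 -80.57200714464793 side [271.9901 168.4072] [267.8181 177.4112]
mouth top edge [ 0.5431 -0.2109  0.165 ] [ 0.3955 -0.2529  0.165 ] 0.1534498945885516 15.900770049628813
far-mouth (array([ 0.5446, -0.2117,  0.161 ]), np.float64(0.0021638120126753154)) near-mouth (array([ 0.3948, -0.2544,  0.1592]), np.float64(0.000950560646097231))
far-back (array([ 0.5805, -0.3359,  0.0458]), np.float64(0.001158113432770827)) near-back (array([ 0.4312, -0.3783,  0.0496]), np.float64(0.0032028590272206656))
opener hole (array([ 0.4913, -0.1528,  0.201 ]), np.float64(0.006250752134663334))
```

```bash
python3 - <<'E'
from h import *
np.set_printoptions(precision=4,suppress=True)
d=pickle.load(open("s0.pkl","rb")); T,S=d["top"],d["side"]
def fr(h):
    h=np.radians(h);o=np.array([np.cos(h),np.sin(h),0]);c,s=np.cos(np.radians(40)),np.sin(np.radians(40))
    x=o*c+[0,0,s]; z=-o*s+[0,0,c]; return np.c_[x,np.cross(z,x),z]
# spatula from tip & junction: average along slope
A=np.array([.5530,.1067,.2205]);B=np.array([.5401,.1835,.164])
hd=-80.4;F=fr(hd)
O=((A-F@[.148,0,.005])+(B-F@[.059,0,.006]))/2; O[2]=.1215
print("origin",O)
pts=[O+F@np.array(p) for p in([.148,-.026,.005],[.148,.026,.005],[.059,.026,.005],[.059,-.026,.005],[.035,0,.006],[.007,0,.006],[.007,-.018,0],[.007,.018,0],[.007,.018,.026],[.007,-.018,.026])]
def crop(s,x,y,w,h,k,pts):
    im=cv2.resize(s["frame"][y:y+h,x:x+w,::-1],None,fx=k,fy=k,interpolation=cv2.INTER_CUBIC)
    im=np.clip(im.astype(float)*1.8,0,255).astype(np.uint8)
    for i,p in enumerate(pts):
        q=proj(s,p); c=(int((q[0]-x+.5)*k),int((q[1]-y+.5)*k)); cv2.circle(im,c,2,(0,255,0),-1); cv2.putText(im,str(i),c,0,.35,(0,255,255))
    return im
a=np.hstack([crop(T,180,195,60,45,6,pts),crop(S,240,160,50,34,8,pts)[:270]])
# block: slot frame
h=np.array([.276,-.961,0]);h/=np.linalg.norm(h);c,s_=np.cos(np.radians(40)),np.sin(np.radians(40))
x=h*c-[0,0,s_];z=h*s_+[0,0,c];y=np.cross(z,x);Bf=np.c_[x,y,z]
mid=np.array([.469,-.231,.165]); E=mid-z*.034  # floor-edge of mouth at block mid-line
print(Bf,E)
hole=onz(T,(340.5,237.5),.201);print("hole in mouth frame",(hole-E)@Bf)
bp=[E+y*v+z*w for v in(-.081,-.071,-.003,.031,.055,.081) for w in(0,.034)]
b=np.hstack([crop(T,335,205,60,75,5,bp)[:330]])
b=cv2.copyMakeBorder(b,0,0,0,a.shape[1]-b.shape[1],cv2.BORDER_CONSTANT)
cv2.imwrite("pics/m2.png",np.vstack([a,b])); print(a.shape,b.shape)
E
```

```text
origin [0.5339 0.2198 0.1215]
[[ 0.2115  0.9611  0.1774]
 [-0.7363  0.276  -0.6178]
 [-0.6428 -0.      0.766 ]] [ 0.463 -0.21   0.139]
hole in mouth frame [-0.0755  0.0461  0.0176]
(270, 760, 3) (330, 760, 3)
```

View pics/m2.png

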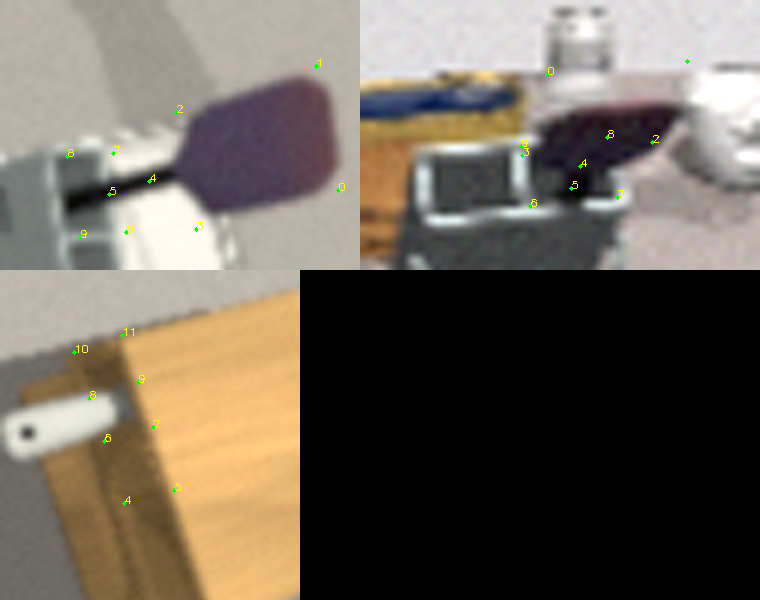

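The dots show the drainer mouth roughly right (about 2 px too far toward −y in top), but in side the head's tip edge lies at about (271,174), not (272,168). The spatula is therefore tipped forward in the bay, sloping less than 40°. I'll triangulate it.

```bash
python3 - <<'E'
from h import *
np.set_printoptions(precision=4,suppress=True)
d=pickle.load(open("s0.pkl","rb")); T,S=d["top"],d["side"]
k=[-0.2865,283.0796]; o=np.array([200,np.polyval(k,200)]);un=np.array([1,k[0]]);un/=np.linalg.norm(un)
g=S["frame"].astype(int)
print(g[169:188,258:284].mean(2).astype(int))
for tt in(36.5,37.5):
  for sy in(173.,174.,175.):
    p,e=tri(T,o+un*tt,S,(271.,sy)); print("tip",tt,sy,p,e)
# neck at mouth: top neck at t=-8..8 vs height: for given tip and length find slope
tip=None
for sl in(32,34,36,38,40):
    # tip height as function, junction seen at t=9 (head start): solve tip height so 3D length 89 with slope
    for tz in np.arange(.185,.2251,.0005):
        A=onz(T,o+un*37.,tz); B=onz(T,o+un*9.,tz-.089*np.sin(np.radians(sl)))
        if abs(np.linalg.norm((A-B)[:2])-.089*np.cos(np.radians(sl)))<.0006: print(sl,tz,A,B,proj(S,A)); break
# mouth corners of both bays bottom lip, top view
E
```

```text
[[ 77  68  83  88  77  84  95 107 116 123 125 123 109 106 105 102 105 102
  105 104 102 101 102 116 136 139]
 [ 54  62  84  95  87  97 114 124 130 131 133 128 117 106 102  98 101 100
   99  96  99  91 109 120 134 144]
 [ 38  45  69  99  96  99 110 114 115 115 112 109 107 106 100  97  96 100
   99 100  99  93 103 122 139 143]
 [ 31  44  72  94  98  90  95 101 100 104 105 103  98 101  92  88  87  86
   84  82  84  88  95 129 147 141]
 [ 49  59  82  94  93 101 105  99  85  67  65  57  54  57  58  51  49  39
   36  32  35  43  64  79 101 124]
 [ 64  60  74  96  98  82  70  59  30  31  27  24  26  26  28  23  23  17
   20  21  17  31  56  75  95 113]
 [ 72  63  79  81  61  50  28  25  21  19  14  19  11  18  21  17  25  15
   21  22  22  71  85  74  92 104]
 [ 68  64  83  82  47  24  18  21  19  15  22  21  19  17  22  24  20  19
   16  17  51  91  93  80  92 103]
 [100 110 125 115  66  20  24  23  21  18  22  23  19  21  17  16  18  20
   22  42  85  82  62  63  83  99]
 [ 67  83  82  57  33  19  20  18  19  23  21  21  19  18  22  22  21  21
   39  80  82  61  53  57  73  93]
 [ 46 112 
[... 714 characters left out ...]
 82
   84  83  85  85  83  83  83  86]
 [122 128 127 125 117 100  76  52  41  39  54  64  71  68  62  73  86  83
   84  84  84  82  82  80  85  80]
 [ 64  67  64  65  60  55  48  40  37  38  40  35  40  41  66  91  96  98
   98  97  97  96  89  81  84  83]]
tip 36.5 173.0 [0.5519 0.1101 0.2056] 0.004491161558809009
tip 36.5 174.0 [0.552  0.1104 0.2024] 0.004920176342638465
tip 36.5 175.0 [0.5521 0.1107 0.1992] 0.005350474251157724
tip 37.5 173.0 [0.5521 0.1075 0.2066] 0.005075823934310861
tip 37.5 174.0 [0.5523 0.1079 0.2034] 0.005505693908769009
tip 37.5 175.0 [0.5524 0.1082 0.2002] 0.005936842930691926
32 0.21500000000000002 [0.5535 0.1079 0.215 ] [0.5398 0.1828 0.1678] [272.2291 170.1057]
```

```bash
cat >> h.py <<'E'
def spat(head,pitch):
    "spatula rotation; head = heading of its x in deg, pitch = its rise in deg"
    h=np.radians(head);o=np.array([np.cos(h),np.sin(h),0]);c,s=np.cos(np.radians(pitch)),np.sin(np.radians(pitch))
    x=o*c+[0,0,s]; z=-o*s+[0,0,c]; return np.c_[x,np.cross(z,x),z]
def tool(F):  # tool rotation for a spatula rotation F
    return np.c_[-F[:,0],F[:,1],-F[:,2]]
def delta(cur_p,cur_R,p,Rt):
    return ((np.asarray(p)-cur_p)*1000).round(1),R.from_matrix(Rt@np.asarray(cur_R).T).as_rotvec().round(3)
E
python3 - <<'E'
from h import *
from plant import manip
np.set_printoptions(precision=4,suppress=True)
d=pickle.load(open("s0.pkl","rb")); T,S=d["top"],d["side"]
a,b,c=onz(T,(157,266),.01),onz(T,(221,254),.01),onz(T,(152,226),.01)
print("tray near edge",a,b,np.degrees(np.arctan2(*(b-a)[1::-1])),np.linalg.norm(b-a),"back",np.degrees(np.arctan2(*(c-a)[1::-1])))
k=[-0.2865,283.0796]
def ln(x): return np.array([x,np.polyval(k,x)])
tip,jn,mo=onz(T,(235.6,ln(235.6)[1]),.2116),onz(T,(209.6,ln(209.6)[1]),.1297+.052*.582),onz(T,ln(192.),.1297)
print(tip,jn,mo)
hd=np.degrees(np.arctan2(*(tip-jn)[1::-1]));print(hd,np.linalg.norm(tip-jn))
hd=-80.9; F=spat(hd,35.6); neck=(tip-F@[.113,0,-.001]+jn-F@[.024,0,-.001])/2; print("neck",neck)
Rt=tool(F); tcp=neck-Rt[:,2]*.084
st=manip.get_state()
print("tcp",tcp,Rt)
print(delta(st["position"],st["eef_rot"],tcp-Rt[:,2]*.1,Rt))
print("free clearance swing",st["joints"])
E
```

```text
tray near edge [0.4308 0.3617 0.01  ] [0.4619 0.1735 0.01  ] -80.62221393893688 0.19073281074628945 back 8.131467224806299
[0.5539 0.1082 0.2116] [0.5412 0.1817 0.16  ] [0.5312 0.2339 0.1297]
-80.19032038274112 0.09065457477546826
neck [0.5386 0.2005 0.1467]
tcp [0.5309 0.2488 0.215 ] [[-0.1286  0.9874  0.0921]
 [ 0.8029  0.1582 -0.5748]
 [-0.5821  0.     -0.8131]]
(array([378.4, 862.7,  -5.5]), array([-0.57 ,  0.371,  1.427]))
free clearance swing [-1.5291  0.159   1.5981  0.      1.3862 -0.2101]
```

>>> carry_out([
  [[0,0,0,40,0,0,0],[0,40,20,70,-0.05,0.03,0.12],[0,60,60,80,-0.1,0.06,0.24],[0,80,100,80,-0.15,0.09,0.36],[0,95,140,80,-0.19,0.12,0.48],[0,110,180,80,-0.24,0.15,0.6],[0,125,220,80,-0.28,0.18,0.71],[0,140,260,80,-0.28,0.18,0.71]],
], grip_force=25)

```text
time: 0.77
position: [0.276, -0.3137, 0.382]
eef_rot: [[0.552, 0.831, -0.067], [0.779, -0.543, -0.314], [-0.298, 0.121, -0.947]]
ft_force: [0.6, 0.8, 1.4]
finger_gap: 1.0
gripper_force: 0.0
```

```bash
cat > go.py <<'E'
from h import *
from plant import manip
np.set_printoptions(precision=4,suppress=True)
def show(p,Rt):
    st=manip.get_state(); print("t",st["time"],"pos",st["position"],"j",st["joints"].round(2),"ft",st["ft_force"].round(1),"gap",round(st["finger_gap"],3),"gf",st["gripper_force"])
    print("delta",*delta(st["position"],st["eef_rot"],p,Rt))
E
cat > a.py <<'E'
from go import *
F=spat(-80.6,35.6);Rt=tool(F);tcp=np.array([.5386,.2005,.1467])-Rt[:,2]*.084
print("grasp tcp",tcp); show(tcp-Rt[:,2]*.1,Rt); show(tcp,Rt)
E
python3 a.py
```

```text
grasp tcp [0.5306 0.2487 0.215 ]
t 0.7667 pos [ 0.276  -0.3137  0.382 ] j [-1.01 -0.43  2.   -0.23  1.34 -0.39] ft [0.6 0.8 1.4] gap 1.0 gf 0.0
delta [245.1 619.8 -85.7] [-0.291  0.187  0.716]
t 0.7667 pos [ 0.276  -0.3137  0.382 ] j [-1.01 -0.43  2.   -0.23  1.34 -0.39] ft [0.6 0.8 1.4] gap 1.0 gf 0.0
delta [ 254.6  562.4 -167. ] [-0.291  0.187  0.716]
```

>>> carry_out([
  [[0,16,36,0,-0.03,0.02,0.09],[0,32,72,0,-0.07,0.045,0.18],[0,48,110,0,-0.11,0.07,0.27],[0,64,148,0,-0.15,0.095,0.36],[0,80,186,0,-0.19,0.12,0.45],[0,96,224,0,-0.22,0.14,0.54],[0,112,262,0,-0.255,0.165,0.63],[0,125,300,0,-0.291,0.187,0.716]],
])

```text
time: 1.43
position: [0.4012, -0.0138, 0.3826]
eef_rot: [[-0.132, 0.987, 0.097], [0.802, 0.164, -0.575], [-0.583, 0.002, -0.813]]
ft_force: [0.2, 0.2, -0.7]
finger_gap: 0.999
gripper_force: 0.0
```

>>> carry_out([
  [[0,15,37,0,0,0,0],[0,30,74,0,0,0,0],[0,45,111,-5,0,0,0],[0,60,148,-15,0,0,0],[0,75,185,-30,0,0,0],[0,90,222,-45,0,0,0],[0,105,259,-60,0,0,0],[0,112,293,-75,0,0,0]],
])

```text
time: 2.1
position: [0.5137, 0.2786, 0.3064]
eef_rot: [[-0.128, 0.987, 0.094], [0.803, 0.158, -0.574], [-0.582, 0.002, -0.814]]
ft_force: [1.0, -0.2, -0.0]
finger_gap: 1.002
gripper_force: 0.0
```

```bash
python3 a.py
```

```text
grasp tcp [0.5306 0.2487 0.215 ]
t 2.1 pos [0.5137 0.2786 0.3064] j [ 0.51  0.36  1.44 -0.58  1.58  0.42] ft [ 1.  -0.2 -0. ] gap 1.002 gf 0.0
delta [  7.4  27.6 -10.1] [-0.001  0.002  0.005]
t 2.1 pos [0.5137 0.2786 0.3064] j [ 0.51  0.36  1.44 -0.58  1.58  0.42] ft [ 1.  -0.2 -0. ] gap 1.002 gf 0.0
delta [ 16.9 -29.9 -91.4] [-0.001  0.002  0.005]
```

>>> carry_out([
  [[0,5,-2,-18,0,0,0],[0,9,-6,-35,0,0,0],[0,12,-10,-52,0,0,0],[0,14,-13,-67,0,0,0],[0,14,-13,-67,0,0,0]],
])

```text
time: 2.52
position: [0.5255, 0.2627, 0.2363]
eef_rot: [[-0.131, 0.987, 0.088], [0.802, 0.158, -0.576], [-0.583, -0.005, -0.813]]
ft_force: [-0.2, -0.1, 0.1]
finger_gap: 0.997
gripper_force: 0.0
```

```bash
python3 a.py; python3 - <<'E'
from go import *
out=[]
for n,(x,y,w,h,k) in(("top",(165,185,80,80,5)),("side",(235,140,70,70,5))):
    s=manip.snapshot(n); im=cv2.resize(s["frame"][y:y+h,x:x+w,::-1],(400,400),interpolation=cv2.INTER_CUBIC)
    out.append(np.clip(im*1.7,0,255).astype(np.uint8))
cv2.imwrite("pics/m3.png",np.hstack(out))
E
```

```text
grasp tcp [0.5306 0.2487 0.215 ]
t 2.5167 pos [0.5255 0.2627 0.2363] j [ 0.48  0.43  1.49 -0.59  1.47  0.46] ft [-0.2 -0.1  0.1] gap 0.997 gf 0.0
delta [-4.4 43.5 60. ] [ 0.002 -0.005  0.006]
t 2.5167 pos [0.5255 0.2627 0.2363] j [ 0.48  0.43  1.49 -0.59  1.47  0.46] ft [-0.2 -0.1  0.1] gap 0.997 gf 0.0
delta [  5.1 -13.9 -21.3] [ 0.002 -0.005  0.006]
```

View pics/m3.png

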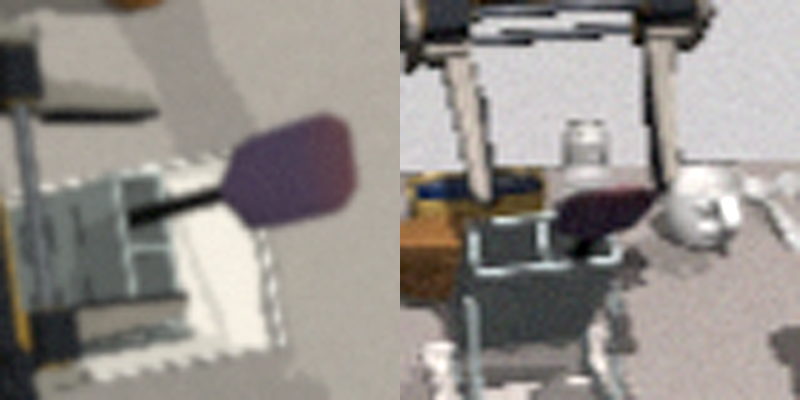

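Top and side views show the fingers straddling the neck (crop mid about (170,210) against neck line (180,205); side mid about (572,190) above neck (580,245)). Going in and closing.

>>> carry_out([
  [[0,2,-5,-8,0,0,0],[0,4,-8,-16,0,0,0],[0,5,-11,-23,0,0,0],[0,5,-11,-23,0,0,0],[255,5,-11,-23,0,0,0],[255,5,-11,-23,0,0,0],[255,5,-11,-23,0,0,0],[255,5,-11,-23,0,0,0]],
], grip_force=25)

```text
time: 3.28
position: [0.5321, 0.2531, 0.2182]
eef_rot: [[-0.127, 0.987, 0.094], [0.804, 0.158, -0.573], [-0.581, 0.003, -0.814]]
ft_force: [0.5, 1.0, -1.1]
finger_gap: 0.731
gripper_force: 0.0
```

>>> carry_out([
  [[255,0,0,0,0,0,0],[255,0,0,0,0,0,0],[255,0,0,0,0,0,0],[255,0,0,0,0,0,0]],
])

```text
time: 3.62
position: [0.532, 0.2529, 0.2177]
eef_rot: [[-0.128, 0.987, 0.094], [0.804, 0.158, -0.574], [-0.581, 0.002, -0.814]]
ft_force: [0.3, -0.6, 0.1]
finger_gap: 0.446
gripper_force: 0.0
```

```bash
python3 a.py
```

```text
grasp tcp [0.5306 0.2487 0.215 ]
t 3.6167 pos [0.532  0.2529 0.2177] j [ 0.46  0.44  1.51 -0.6   1.42  0.46] ft [ 0.3 -0.6  0.1] gap 0.446 gf 0.0
delta [-10.9  53.3  78.6] [-0.001  0.002  0.005]
t 3.6167 pos [0.532  0.2529 0.2177] j [ 0.46  0.44  1.51 -0.6   1.42  0.46] ft [ 0.3 -0.6  0.1] gap 0.446 gf 0.0
delta [-1.4 -4.1 -2.7] [-0.001  0.002  0.005]
```

>>> carry_out([
  [[160,-1,-2,-4,0,0,0],[255,-1,-2,-4,0,0,0],[255,-1,-2,-4,0,0,0],[255,-1,-2,-4,0,0,0],[255,-1,-2,-4,0,0,0],[255,-1,-2,-4,0,0,0],[255,-1,-2,-4,0,0,0]],
])

```text
time: 4.2
position: [0.531, 0.2508, 0.2137]
eef_rot: [[-0.128, 0.987, 0.094], [0.804, 0.158, -0.574], [-0.581, 0.002, -0.814]]
ft_force: [0.5, -0.2, -0.0]
finger_gap: 0.108
gripper_force: 25.0
```

```bash
python3 a.py
```

```text
grasp tcp [0.5306 0.2487 0.215 ]
t 4.2 pos [0.531  0.2508 0.2137] j [ 0.46  0.44  1.52 -0.6   1.42  0.47] ft [ 0.5 -0.2 -0. ] gap 0.108 gf 24.98143946751952
delta [-9.9 55.3 82.6] [-0.001  0.002  0.005]
t 4.2 pos [0.531  0.2508 0.2137] j [ 0.46  0.44  1.52 -0.6   1.42  0.47] ft [ 0.5 -0.2 -0. ] gap 0.108 gf 24.98143946751952
delta [-0.4 -2.1  1.3] [-0.001  0.002  0.005]
```

>>> carry_out([
  [[255,-0.5,4,1,-0.025,-0.004,0],[255,-1,7,2,-0.05,-0.008,0],[255,-1.5,11,3,-0.076,-0.012,0],[255,-1.5,11,3,-0.076,-0.012,0],[255,0,0,13,-0.076,-0.012,0],[255,2,-15,25,-0.076,-0.012,0],[255,4,-30,38,-0.076,-0.012,0]],
])

```text
time: 4.78
position: [0.5346, 0.221, 0.2511]
eef_rot: [[-0.122, 0.987, 0.103], [0.757, 0.16, -0.634], [-0.642, 0.0, -0.767]]
ft_force: [0.3, -0.1, 0.3]
finger_gap: 0.105
gripper_force: 25.0
```

```bash
python3 - <<'E'
from go import *
st=manip.get_state(); print(st["position"],st["ft_force"],st["finger_gap"],st["gripper_force"],st["joints"])
out=[]
for n,(x,y,w,h) in(("top",(165,185,80,80)),("side",(235,130,70,70))):
    s=manip.snapshot(n); im=cv2.resize(s["frame"][y:y+h,x:x+w,::-1],(400,400),interpolation=cv2.INTER_CUBIC)
    out.append(np.clip(im*1.7,0,255).astype(np.uint8))
cv2.imwrite("pics/m4.png",np.hstack(out))
E
```

```text
[0.5346 0.221  0.2511] [ 0.2697 -0.1312  0.2906] 0.10512905874016845 24.986136832740158 [ 0.4348  0.3933  1.5295 -0.6703  1.4694  0.4318]
```

View pics/m4.png

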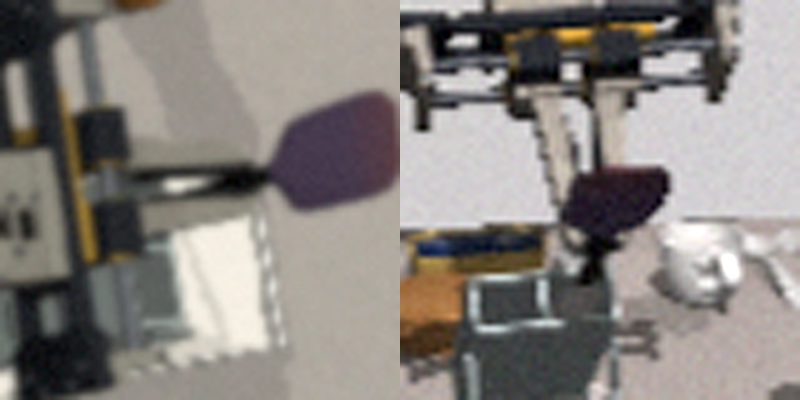

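The grip holds: in both crops the head has come out with the fingers (top head at (330,150), side head at (615,195)), with no wrist force. Continuing the pull.

>>> carry_out([
  [[255,3,-15,13,0,0,0],[255,6,-33,28,0,0,0],[255,9,-51,43,0,0,0],[255,12,-69,58,0,0,0],[255,15,-87,74,0,0,0],[255,18,-98,86,0,0,0],[255,18,-98,88,0,0,0]],
])

```text
time: 5.47
position: [0.5539, 0.1221, 0.3416]
eef_rot: [[-0.117, 0.988, 0.105], [0.758, 0.157, -0.633], [-0.642, 0.006, -0.767]]
ft_force: [0.5, -0.6, 0.1]
finger_gap: 0.11
gripper_force: 25.0
```

```bash
cat > b.py <<'E'
from go import *
Rt=tool(spat(-80.6,0)); F=spat(-80.6,0)
O=np.array([.40,.02,0]); n=O+F@[.032,0,0]
show([n[0],n[1],.30],Rt); show([n[0],n[1],.094],Rt)
E
python3 b.py
```

```text
t 5.4667 pos [0.5539 0.1221 0.3416] j [ 0.27  0.22  1.56 -0.7   1.48  0.22] ft [ 0.5 -0.6  0.1] gap 0.11 gf 24.985747004393488
delta [-148.7 -133.7  -41.6] [0.687 0.117 0.008]
t 5.4667 pos [0.5539 0.1221 0.3416] j [ 0.27  0.22  1.56 -0.7   1.48  0.22] ft [ 0.5 -0.6  0.1] gap 0.11 gf 24.985747004393488
delta [-148.7 -133.7 -247.6] [0.687 0.117 0.008]
```

>>> carry_out([
  [[255,0,-15,10,0.05,0.01,0],[255,-20,-35,10,0.15,0.025,0],[255,-45,-60,0,0.26,0.045,0],[255,-75,-85,-10,0.37,0.065,0],[255,-105,-105,-20,0.48,0.085,0],[255,-130,-122,-30,0.59,0.1,0.005],[255,-145,-130,-40,0.687,0.117,0.008],[255,-149,-134,-42,0.687,0.117,0.008]],
])

```text
time: 6.13
position: [0.4019, -0.0122, 0.2954]
eef_rot: [[-0.162, 0.987, -0.006], [0.987, 0.162, 0.004], [0.005, -0.005, -1.0]]
ft_force: [-0.5, -0.6, -1.4]
finger_gap: 0.105
gripper_force: 25.0
```

```bash
python3 b.py
```

```text
t 6.1333 pos [ 0.4019 -0.0122  0.2954] j [-0.33 -0.31  2.05  0.    1.41 -0.5 ] ft [-0.5 -0.6 -1.4] gap 0.105 gf 24.98572240350768
delta [3.3 0.6 4.6] [-0.004 -0.006  0.001]
t 6.1333 pos [ 0.4019 -0.0122  0.2954] j [-0.33 -0.31  2.05  0.    1.41 -0.5 ] ft [-0.5 -0.6 -1.4] gap 0.105 gf 24.98572240350768
delta [   3.3    0.6 -201.4] [-0.004 -0.006  0.001]
```

>>> carry_out([
  [[255,3,0,-20,0,0,0],[255,3,0,-50,0,0,0],[255,3,0,-80,0,0,0],[255,3,0,-110,0,0,0],[255,3,0,-135,0,0,0],[255,3,0,-150,0,0,0],[255,3,0,-150,0,0,0],[255,3,0,-150,0,0,0]],
])

```text
time: 6.8
position: [0.4068, -0.01, 0.147]
eef_rot: [[-0.168, 0.986, -0.004], [0.986, 0.168, -0.001], [-0.0, -0.004, -1.0]]
ft_force: [1.0, -0.7, -0.3]
finger_gap: 0.106
gripper_force: 25.0
```

```bash
python3 b.py; python3 - <<'E'
from go import *
out=[]
for n,(x,y,w,h) in(("top",(190,190,150,150)),("side",(200,150,110,110))):
    s=manip.snapshot(n); im=cv2.resize(s["frame"][y:y+h,x:x+w,::-1],(400,400),interpolation=cv2.INTER_CUBIC)
    out.append(np.clip(im*1.7,0,255).astype(np.uint8))
cv2.imwrite("pics/m5.png",np.hstack(out))
E
```

```text
t 6.8 pos [ 0.4068 -0.01    0.147 ] j [-0.32 -0.09  2.19 -0.    1.05 -0.49] ft [ 1.  -0.7 -0.3] gap 0.106 gf 24.985691299661994
delta [ -1.6  -1.5 153. ] [ 0.001 -0.004 -0.005]
t 6.8 pos [ 0.4068 -0.01    0.147 ] j [-0.32 -0.09  2.19 -0.    1.05 -0.49] ft [ 1.  -0.7 -0.3] gap 0.106 gf 24.985691299661994
delta [ -1.6  -1.5 -53. ] [ 0.001 -0.004 -0.005]
```

View pics/m5.png

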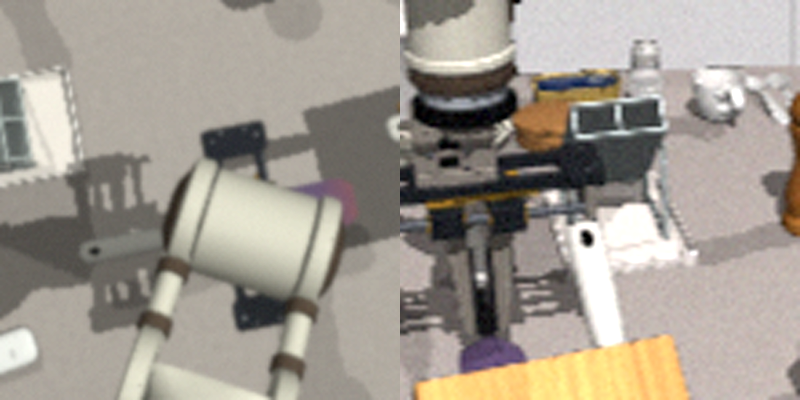

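Top view shows the butt at about px (226,283), the spatula hanging level as planned; side view mostly hidden by the gripper, head visible at (323,247). Lowering with force checks.

>>> carry_out([
  [[255,-1,0,-12,0,0,0],[255,-1,0,-22,0,0,0],[255,-1,0,-32,0,0,0],[255,-1,0,-40,0,0,0],[255,-1,0,-44,0,0,0],[255,-1,0,-47,0,0,0],[255,-1,0,-47,0,0,0]],
])

```text
time: 7.48
position: [0.4062, -0.0112, 0.1008]
eef_rot: [[-0.167, 0.986, -0.002], [0.986, 0.167, -0.001], [-0.001, -0.002, -1.0]]
ft_force: [-0.0, -0.5, -0.3]
finger_gap: 0.102
gripper_force: 25.0
```

>>> carry_out([
  [[255,0,0,-1,0,0,0],[255,0,0,-2,0,0,0],[255,0,0,-2,0,0,0]],
])

```text
time: 7.73
position: [0.4062, -0.0112, 0.0989]
eef_rot: [[-0.167, 0.986, -0.001], [0.986, 0.167, -0.001], [-0.001, -0.002, -1.0]]
ft_force: [0.2, 0.4, -0.7]
finger_gap: 0.102
gripper_force: 25.0
```

>>> carry_out([
  [[255,0,0,-1,0,0,0],[255,0,0,-2,0,0,0],[255,0,0,-2,0,0,0]],
])

```text
time: 7.98
position: [0.4059, -0.0112, 0.0966]
eef_rot: [[-0.167, 0.986, -0.002], [0.986, 0.167, -0.001], [-0.0, -0.002, -1.0]]
ft_force: [-0.1, 0.4, -0.0]
finger_gap: 0.105
gripper_force: 25.0
```

>>> carry_out([
  [[255,0,0,-1,0,0,0],[255,0,0,-2,0,0,0],[255,0,0,-2,0,0,0]],
])

```text
time: 8.23
position: [0.4059, -0.0112, 0.0945]
eef_rot: [[-0.167, 0.986, -0.002], [0.986, 0.167, -0.001], [-0.0, -0.002, -1.0]]
ft_force: [-0.4, -0.3, 0.1]
finger_gap: 0.107
gripper_force: 25.0
```

>>> carry_out([
  [[255,0,0,-1,0,0,0],[255,0,0,-2,0,0,0],[255,0,0,-2,0,0,0]],
])

```text
time: 8.48
position: [0.4062, -0.0112, 0.0932]
eef_rot: [[-0.167, 0.986, -0.002], [0.986, 0.167, -0.001], [-0.0, -0.002, -1.0]]
ft_force: [-1.7, 0.7, 5.0]
finger_gap: 0.103
gripper_force: 25.0
```

>>> carry_out([
  [[255,0,0,-0.5,0,0,0],[255,0,0,-1,0,0,0]],
])

```text
time: 8.65
position: [0.4063, -0.0113, 0.093]
eef_rot: [[-0.167, 0.986, -0.003], [0.986, 0.167, -0.001], [-0.0, -0.003, -1.0]]
ft_force: [-7.8, 1.3, 22.3]
finger_gap: 0.108
gripper_force: 25.0
```

```bash
python3 - <<'E'
from go import *
st=manip.get_state(); print(st["position"],st["ft_force"],st["ft_torque"])
E
```

```text
[ 0.4063 -0.0113  0.093 ] [-7.828   1.3122 22.2541] [ 0.3398  1.3473 -0.025 ]
```

>>> carry_out([
  [[255,0,0,1,0,0,0],[255,0,0,1,0,0,0],[120,0,0,1,0,0,0],[120,0,0,1,0,0,0],[120,0,0,1,0,0,0],[120,0,0,1,0,0,0],[120,0,0,1,0,0,0],[120,0,0,1,0,0,0]],
])

```text
time: 9.32
position: [0.4059, -0.0112, 0.0926]
eef_rot: [[-0.167, 0.986, -0.002], [0.986, 0.167, -0.001], [-0.0, -0.002, -1.0]]
ft_force: [0.0, -0.3, -0.5]
finger_gap: 0.518
gripper_force: 0.0
```

>>> carry_out([
  [[120,0,0,10,0,0,0],[100,0,0,35,0,0,0],[100,0,0,70,0,0,0],[60,0,20,100,0,0,0],[60,0,50,125,0,0,0],[60,-5,80,140,0,0,0],[40,-10,110,150,0,0,0],[40,-20,110,150,0,0,0]],
])

```text
time: 9.98
position: [0.387, 0.1023, 0.2455]
eef_rot: [[-0.171, 0.985, 0.004], [0.985, 0.171, 0.001], [0.0, 0.004, -1.0]]
ft_force: [0.3, -0.5, 0.3]
finger_gap: 0.842
gripper_force: 0.0
```

```bash
python3 - <<'E'
from go import *
st=manip.get_state(); print(st["time"],st["position"],st["ft_force"],st["finger_gap"],st["joints"])
out=[]
for n,(x,y,w,h) in(("top",(190,190,150,150)),("side",(200,150,110,110))):
    s=manip.snapshot(n); im=cv2.resize(s["frame"][y:y+h,x:x+w,::-1],(400,400),interpolation=cv2.INTER_CUBIC)
    out.append(np.clip(im*1.7,0,255).astype(np.uint8))
cv2.imwrite("pics/m6.png",np.hstack(out))
E
```

```text
9.9833 [0.387  0.1023 0.2455] [ 0.2919 -0.4902  0.3031] 0.8419501051362815 [-0.0466 -0.2744  2.1262  0.0012  1.2863 -0.2186]
```

View pics/m6.png

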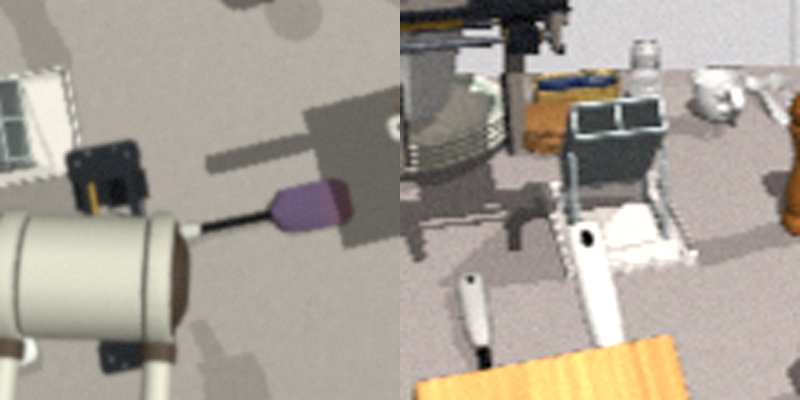

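The spatula lies flat and free: top crop shows neck (200,228)→(270,212) and head tip at (352,200); side crop shows the handle butt at (468,275). Measuring its heading and place.

```bash
cat > c.py <<'E'
from go import *
F=None
s=manip.snapshot("top"); S=manip.snapshot("side")
f=s["frame"].astype(int); g=f.mean(2)
m=np.zeros(g.shape,np.uint8); r=(slice(250,285),slice(255,330)); m[r]=(f[r][...,2]-f[r][...,1]>8)&(f[r].max(2)<200)
n,lab,stt,cen=cv2.connectedComponentsWithStats(m); i=1+np.argmax(stt[1:,4]); ys,xs=np.nonzero(lab==i); print("head",stt[i],cen[i])
N=[]
for x in range(266,292):
    y=np.arange(265,282); w=np.clip(45-g[y,x],0,None)**2
    if w.sum(): N.append((x,(w*y).sum()/w.sum(),g[y,x].min()))
N=np.array(N); N=N[N[:,2]<30]; k=np.polyfit(N[:,0],N[:,1],1); print("neck",N[0],N[-1],k,np.std(N[:,1]-np.polyval(k,N[:,0])))
x0,x1=N[0,0],N[-1,0]
A=onz(s,(x0,np.polyval(k,x0)),.009);B=onz(s,(x1,np.polyval(k,x1)),.009);H=onz(s,cen[i],.009)
print("A",A,"B",B,"headC",H,"hdg neck",np.degrees(np.arctan2(*(B-A)[1::-1])),"neck->head",np.degrees(np.arctan2(*(H-(A+B)/2)[1::-1])))
print("butt side", onz(S,(218.7,226.5),.016))
E
python3 c.py
```

```text
head [292 258  26  19 352] [304.2216 267.4318]
neck [266.    275.395  24.   ] [291.     270.4316  24.    ] [ -0.2089 330.9502] 0.08008711614984095
A [0.3966 0.0416 0.009 ] B [ 0.4102 -0.0323  0.009 ] headC [ 0.4173 -0.0715  0.009 ] hdg neck -79.57637150684509 neck->head -79.6304308325893
butt side [0.3769 0.1459 0.016 ]
```

>>> carry_out([
  [[0,-1,1,-20,0,0,0.01],[0,-2,3,-50,0,0,0.01],[0,-2,3,-80,0,0,0.01],[0,-2,3,-110,0,0,0.01],[0,-2,3,-132,0,0,0.01],[0,-2,3,-145,0,0,0.01],[0,-2,3,-150,0,0,0.01],[0,-2,3,-150,0,0,0.01]],
], grip_force=35)

```text
time: 10.85
position: [0.3832, 0.1011, 0.0913]
eef_rot: [[-0.175, 0.985, -0.006], [0.985, 0.175, -0.001], [0.0, -0.006, -1.0]]
ft_force: [-0.6, -0.1, 0.2]
finger_gap: 1.0
gripper_force: 0.0
```

```bash
cat > e.py <<'E'
from go import *
F=spat(-79.6,0); O=np.array([.400,.021,0]); p=O+F@[-.085,0,.0905]
show(p,tool(F))
E
python3 e.py
```

```text
t 10.85 pos [0.3832 0.1011 0.0913] j [-0.05  0.    2.24 -0.    0.91 -0.22] ft [-0.6 -0.1  0.2] gap 1.0 gf 0.0
delta [ 1.5  3.5 -0.8] [ 0.001 -0.006  0.006]
```

>>> carry_out([
  [[0,1.5,3.5,-0.5,0,-0.005,0.006],[255,1.5,3.5,-0.5,0,-0.005,0.006],[255,1.5,3.5,-0.5,0,-0.005,0.006],[255,1.5,3.5,-0.5,0,-0.005,0.006],[255,1.5,3.5,-0.5,0,-0.005,0.006],[255,1.5,3.5,-0.5,0,-0.005,0.006],[255,1.5,3.5,-0.5,0,-0.005,0.006],[255,1.5,3.5,-0.5,0,-0.005,0.006]],
])

```text
time: 11.52
position: [0.3855, 0.1053, 0.0923]
eef_rot: [[-0.183, 0.983, 0.003], [0.983, 0.183, -0.001], [-0.001, 0.003, -1.0]]
ft_force: [0.3, 0.2, -0.1]
finger_gap: 0.515
gripper_force: 0.0
```

>>> carry_out([
  [[255,0,0,0,0,0,0],[255,0,0,0,0,0,0],[255,0,0,0,0,0,0],[255,0,0,0,0,0,0],[255,0,0,0,0,0,0],[255,0,0,0,0,0,0]],
])

```text
time: 12.02
position: [0.3854, 0.1053, 0.0922]
eef_rot: [[-0.183, 0.983, 0.003], [0.983, 0.183, -0.001], [-0.001, 0.003, -1.0]]
ft_force: [-0.5, -0.1, -0.3]
finger_gap: 0.242
gripper_force: 35.0
```

```bash
python3 e.py
```

```text
t 12.0167 pos [0.3854 0.1053 0.0922] j [-0.04  0.    2.23 -0.    0.9  -0.22] ft [-0.5 -0.1 -0.3] gap 0.242 gf 34.98287125490606
delta [-0.8 -0.7 -1.7] [ 0.001  0.003 -0.002]
```

```bash
cat > i.py <<'E'
from go import *
import sys
F=spat(-73.9,-40)
def tgt(depth,z,mouth=np.array([.4279,-.2201,.138]),gx=-.085,gz=.092):
    "TCP when the tip is `depth` inside the mouth, underside z above the slot floor"
    return mouth+F@[depth-.148+gx,0,z+gz]
if __name__=="__main__":
    for a in sys.argv[1:]:
        d,z=map(float,a.split(",")); print(a,tgt(d,z)); show(tgt(d,z),tool(F))
E
python3 i.py -.03,.006 0.165,.002
```

```text
-.03,.006 [ 0.3895 -0.0871  0.3821]
t 12.0167 pos [0.3854 0.1053 0.0922] j [-0.04  0.    2.23 -0.    0.9  -0.22] ft [-0.5 -0.1 -0.3] gap 0.242 gf 34.98287125490606
delta [   4.1 -192.4  290. ] [0.68  0.164 0.094]
0.165,.002 [ 0.4302 -0.2281  0.2537]
t 12.0167 pos [0.3854 0.1053 0.0922] j [-0.04  0.    2.23 -0.    0.9  -0.22] ft [-0.5 -0.1 -0.3] gap 0.242 gf 34.98287125490606
delta [  44.8 -333.4  161.5] [0.68  0.164 0.094]
```

>>> carry_out([
  [[255,0,0,15,0,0,0],[255,0,0,50,0,0,0],[255,0,0,90,0.1,0.02,0.01],[255,0,-5,130,0.2,0.05,0.03],[255,0,-15,170,0.31,0.07,0.04],[255,0,-30,210,0.42,0.1,0.06],[255,0,-45,250,0.53,0.13,0.07],[255,0,-60,290,0.64,0.154,0.088]],
])

```text
time: 12.68
position: [0.3852, 0.0455, 0.3818]
eef_rot: [[-0.215, 0.962, -0.166], [0.76, 0.272, 0.591], [0.614, 0.001, -0.79]]
ft_force: [1.1, 0.5, -1.0]
finger_gap: 0.239
gripper_force: 35.0
```

>>> carry_out([
  [[255,1,-20,0,0.04,0.01,0.006],[255,2,-45,0,0.04,0.01,0.006],[255,3,-70,0,0.04,0.01,0.006],[255,4,-95,0,0.04,0.01,0.006],[255,4,-115,0,0.04,0.01,0.006],[255,4,-125,0,0.04,0.01,0.006],[255,4,-125,0,0.04,0.01,0.006],[255,4,-125,0,0.04,0.01,0.006]],
])

```text
time: 13.35
position: [0.3895, -0.0783, 0.3791]
eef_rot: [[-0.211, 0.961, -0.178], [0.736, 0.276, 0.618], [0.643, -0.001, -0.766]]
ft_force: [-0.1, -0.4, -0.9]
finger_gap: 0.238
gripper_force: 35.0
```

```bash
python3 i.py -.03,.006; python3 - <<'E'
from i import *
out=[]
st=manip.get_state(); P=st["position"];Rt=st["eef_rot"]
Fs=np.c_[-Rt[:,0],Rt[:,1],-Rt[:,2]]; tip=P+Fs@[.233,0,-.087]
m=np.array([.4279,-.2201,.138])
pts=[m+F@[0,v,w] for v in(-.034,.034) for w in(0,.024)]+[m+F@[0,v,.034] for v in(-.0445,.1175)]+[P+Fs@[.233,v,-.087] for v in(-.026,.026)]+[m+F@[-.085,.082,.016]]
for n,(x,y,w,h) in(("top",(290,200,100,100)),("side",(190,170,110,110))):
    s=manip.snapshot(n); im=cv2.resize(s["frame"][y:y+h,x:x+w,::-1],(400,400),interpolation=cv2.INTER_CUBIC)
    im=np.clip(im*1.7,0,255).astype(np.uint8); k=400/w
    for i,p in enumerate(pts):
        q=proj(s,p); c=(int((q[0]-x+.5)*k),int((q[1]-y+.5)*k)); cv2.circle(im,c,2,(0,255,0),-1); cv2.putText(im,str(i),c,0,.4,(255,0,255))
    out.append(im)
cv2.imwrite("pics/m7.png",np.hstack(out))
E
```

```text
-.03,.006 [ 0.3895 -0.0871  0.3821]
t 13.35 pos [ 0.3895 -0.0783  0.3791] j [-0.73 -0.09  1.81  0.39  2.01 -0.95] ft [-0.1 -0.4 -0.9] gap 0.238 gf 34.987162286415696
delta [-0.  -8.8  3. ] [-0.    -0.001  0.001]
```

View pics/m7.png

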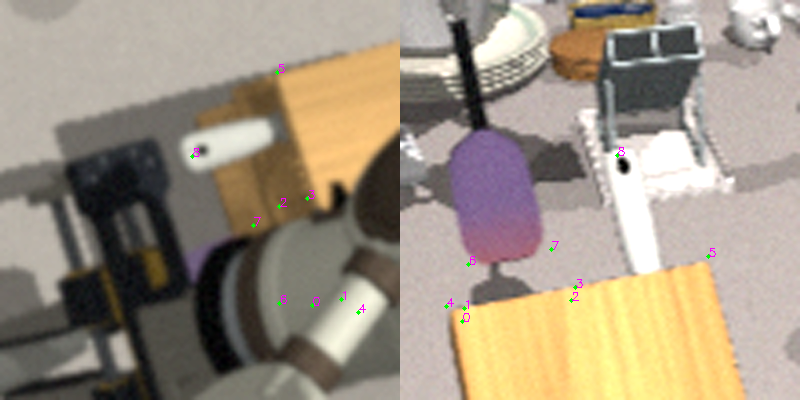

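Side crop: head hangs at (495,195) with tip edge about (465–543,258), dots 6/7 predicted at (468,264)/(551,249); roof corner dots 4/5 agree with the block to ~2 px. The head seems ~1–2 px left of the slot's axis; I'll measure the centreline.

```bash
cat > m.py <<'E'
from i import *
st=manip.get_state(); P=st["position"];Rt=st["eef_rot"]; Fs=np.c_[-Rt[:,0],Rt[:,1],-Rt[:,2]]
S=manip.snapshot("side"); f=S["frame"].astype(int)
m=np.zeros(f.shape[:2],np.uint8); r=(slice(160,262),slice(185,260)); m[r]=((f[r][...,2]-f[r][...,1]>12)|((f[r][...,0]-f[r][...,1]>20)&(f[r][...,2]-f[r][...,1]>-2)))
n,lab,stt,cen=cv2.connectedComponentsWithStats(m); i=1+np.argmax(stt[1:,4]); print(stt[i],cen[i])
ys,xs=np.nonzero(lab==i)
rows=np.array([(y,(xs[ys==y].min()+xs[ys==y].max())/2,np.ptp(xs[ys==y])) for y in np.unique(ys)])
print(rows[::4].round(1).tolist())
for sx in(.065,.08,.1,.12,.14,.148):
    q=proj(S,P+Fs@[sx+.085,0,-.092+.010]); j=np.argmin(abs(rows[:,0]-q[1])); print(sx,q.round(1),"seen mid",rows[j,1])
E
python3 m.py
```

```text
[203 205  26  38 722] [215.626  224.1247]
[[205.0, 213.0, 0.0], [209.0, 214.0, 14.0], [213.0, 214.0, 20.0], [217.0, 214.5, 21.0], [221.0, 215.0, 22.0], [225.0, 216.0, 22.0], [229.0, 216.5, 21.0], [233.0, 217.5, 21.0], [237.0, 217.5, 19.0], [241.0, 215.5, 9.0]]
0.065 [212.8 206.6] seen mid 213.5
0.08 [214.  212.3] seen mid 213.5
0.1 [215.8 220.1] seen mid 214.5
0.12 [217.5 228. ] seen mid 216.5
0.14 [219.3 236. ] seen mid 217.5
0.148 [220.1 239.2] seen mid 217.5
```

>>> carry_out([
  [[255,1,-5,2,0.003,-0.009,0.0115],[255,1,-9,3,0.003,-0.009,0.0115],[255,1,-9,3,0.003,-0.009,0.0115],[255,4,-18,-5,0.003,-0.009,0.0115],[255,6.5,-27,-13,0.003,-0.009,0.0115],[255,9,-36,-21,0.003,-0.009,0.0115],[255,11.5,-45,-29,0.003,-0.009,0.0115],[255,11.5,-45,-29,0.003,-0.009,0.0115]],
])

```text
time: 14.17
position: [0.4009, -0.1249, 0.3479]
eef_rot: [[-0.223, 0.958, -0.18], [0.731, 0.286, 0.62], [0.645, 0.007, -0.764]]
ft_force: [0.6, 1.1, -0.3]
finger_gap: 0.241
gripper_force: 35.0
```

```bash
python3 i.py .02,.006; python3 m.py
```

```text
.02,.006 [ 0.4001 -0.1239  0.35  ]
t 14.1667 pos [ 0.4009 -0.1249  0.3479] j [-0.78  0.02  1.77  0.35  1.97 -1.04] ft [ 0.6  1.1 -0.3] gap 0.241 gf 34.98700864613056
delta [-0.8  1.   2.1] [-0.005  0.005 -0.009]
[208 227  25  26 506] [219.4704 239.9348]
[[227.0, 217.5, 7.0], [231.0, 219.0, 16.0], [235.0, 219.0, 20.0], [239.0, 219.0, 22.0], [243.0, 220.0, 22.0], [247.0, 221.0, 22.0], [251.0, 217.0, 12.0]]
0.065 [217.7 227.7] seen mid 218.0
0.08 [219.1 233.7] seen mid 219.0
0.1 [221.  241.9] seen mid 220.0
0.12 [223.  250.2] seen mid 219.5
0.14 [225.  258.6] seen mid 214.5
0.148 [225.8 262. ] seen mid 214.5
```

>>> carry_out([
  [[255,2,-6.5,-5,0,0,0],[255,4,-14,-11,0,0,0],[255,6,-22,-17.5,0,0,0],[255,8.5,-29.5,-24,0,0,0],[255,8.5,-29.5,-24,0,0,0]],
])

```text
time: 14.63
position: [0.4095, -0.1541, 0.3247]
eef_rot: [[-0.224, 0.958, -0.179], [0.731, 0.287, 0.619], [0.644, 0.008, -0.765]]
ft_force: [0.4, 1.4, -1.8]
finger_gap: 0.244
gripper_force: 35.0
```

>>> carry_out([
  [[255,2,-7,-6,0,0,0],[255,4,-15,-13,0,0,0],[255,6,-22,-19,0,0,0],[255,8.5,-29.5,-25.7,0,0,0],[255,8.5,-29.5,-25.7,0,0,0]],
])

```text
time: 15.05
position: [0.4179, -0.1835, 0.2989]
eef_rot: [[-0.224, 0.958, -0.179], [0.731, 0.287, 0.619], [0.644, 0.008, -0.765]]
ft_force: [-0.1, -0.4, -0.6]
finger_gap: 0.241
gripper_force: 35.0
```

```bash
python3 i.py .10,.006 .165,.004
```

```text
.10,.006 [ 0.4171 -0.1827  0.2986]
t 15.05 pos [ 0.4179 -0.1835  0.2989] j [-0.83  0.18  1.69  0.3   1.9  -1.12] ft [-0.1 -0.4 -0.6] gap 0.241 gf 34.98706086538732
delta [-0.8  0.8 -0.3] [-0.004  0.007 -0.01 ]
.165,.004 [ 0.4306 -0.2293  0.2552]
t 15.05 pos [ 0.4179 -0.1835  0.2989] j [-0.83  0.18  1.69  0.3   1.9  -1.12] ft [-0.1 -0.4 -0.6] gap 0.241 gf 34.98706086538732
delta [ 12.6 -45.8 -43.6] [-0.004  0.007 -0.01 ]
```

>>> carry_out([
  [[255,2,-7,-6,0,0,0],[255,4,-15,-13,0,0,0],[255,6.5,-22,-19,0,0,0],[255,8.5,-30,-26,0,0,0],[255,10.5,-37,-32,0,0,0],[255,10.5,-37,-32,0,0,0]],
])

```text
time: 15.55
position: [0.4284, -0.2206, 0.2669]
eef_rot: [[-0.224, 0.958, -0.179], [0.731, 0.287, 0.619], [0.644, 0.008, -0.765]]
ft_force: [-0.2, 0.3, -0.0]
finger_gap: 0.241
gripper_force: 35.0
```

>>> carry_out([
  [[255,0.6,-2.2,-2,0,0,0],[255,1.3,-4.4,-3.9,0,0,0],[255,1.9,-6.6,-5.8,0,0,0],[255,1.9,-6.6,-5.8,0,0,0]],
])

```text
time: 15.88
position: [0.4304, -0.2264, 0.2626]
eef_rot: [[-0.226, 0.958, -0.179], [0.732, 0.288, 0.618], [0.643, 0.009, -0.766]]
ft_force: [-0.7, -0.1, -0.1]
finger_gap: 0.242
gripper_force: 35.0
```

>>> carry_out([
  [[255,0.6,-2.2,-2.2,0,0,0],[255,0.9,-3,-3,0,0,0],[255,0.9,-3,-3,0,0,0]],
])

```text
time: 16.13
position: [0.4312, -0.2292, 0.2596]
eef_rot: [[-0.226, 0.958, -0.179], [0.732, 0.288, 0.618], [0.643, 0.009, -0.766]]
ft_force: [0.2, 0.1, -0.2]
finger_gap: 0.238
gripper_force: 35.0
```

>>> carry_out([
  [[255,0.3,-1.1,-1,0,0,0],[255,0.6,-2.2,-1.9,0,0,0],[255,0.6,-2.2,-1.9,0,0,0]],
])

```text
time: 16.38
position: [0.4319, -0.2315, 0.2577]
eef_rot: [[-0.226, 0.958, -0.179], [0.732, 0.288, 0.618], [0.643, 0.009, -0.766]]
ft_force: [-0.2, 0.4, -0.8]
finger_gap: 0.24
gripper_force: 35.0
```

>>> carry_out([
  [[255,0.3,-1.1,-1,0,0,0],[255,0.6,-2.2,-1.9,0,0,0],[255,0.6,-2.2,-1.9,0,0,0]],
])

```text
time: 16.63
position: [0.4321, -0.2322, 0.2566]
eef_rot: [[-0.226, 0.957, -0.181], [0.728, 0.289, 0.622], [0.647, 0.009, -0.762]]
ft_force: [-1.4, 6.7, 5.0]
finger_gap: 0.239
gripper_force: 34.9
```

>>> carry_out([
  [[255,0.2,-0.7,-0.6,0,0,0],[255,0.2,-0.7,-0.6,0,0,0]],
])

```text
time: 16.8
position: [0.4322, -0.2323, 0.2564]
eef_rot: [[-0.226, 0.957, -0.181], [0.727, 0.29, 0.623], [0.649, 0.009, -0.761]]
ft_force: [-2.0, 9.4, 7.3]
finger_gap: 0.242
gripper_force: 34.9
```

```bash
python3 i.py .165,.0; python3 - <<'E'
from go import *
out=[]
for n,(x,y,w,h) in(("top",(290,200,100,100)),("side",(170,170,130,130))):
    s=manip.snapshot(n); im=cv2.resize(s["frame"][y:y+h,x:x+w,::-1],(400,400),interpolation=cv2.INTER_CUBIC)
    out.append(np.clip(im*1.7,0,255).astype(np.uint8))
cv2.imwrite("pics/m8.png",np.hstack(out))
E
```

```text
.165,.0 [ 0.4299 -0.2269  0.2522]
t 16.8 pos [ 0.4322 -0.2323  0.2564] j [-0.87  0.33  1.6   0.28  1.86 -1.18] ft [-2.   9.4  7.3] gap 0.242 gf 34.87058964812604
delta [-2.4  5.4 -4.2] [-0.01   0.006 -0.013]
```

View pics/m8.png

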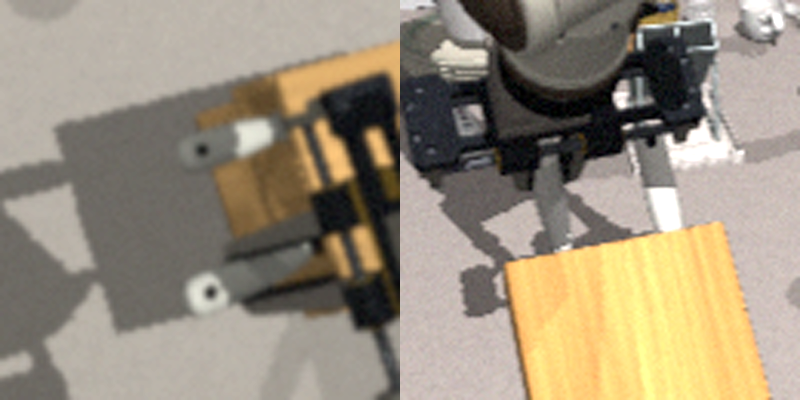

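>>> carry_out([
  [[255,-0.4,1.6,0,0,0,0],[255,-0.6,2.3,-1,0,0,0],[255,-0.8,2.9,-1.9,0,0,0],[255,-0.8,2.9,-1.9,0,0,0]],
])

```text
time: 17.23
position: [0.4316, -0.2299, 0.2541]
eef_rot: [[-0.226, 0.957, -0.181], [0.728, 0.289, 0.621], [0.647, 0.009, -0.763]]
ft_force: [-2.0, 6.2, 6.1]
finger_gap: 0.241
gripper_force: 34.9
```

>>> carry_out([
  [[255,-0.2,0.6,-0.8,0,0,0],[255,-0.4,1.2,-1.5,0,0,0],[255,-0.4,1.2,-1.5,0,0,0]],
])

```text
time: 17.48
position: [0.4312, -0.2287, 0.2527]
eef_rot: [[-0.226, 0.957, -0.18], [0.728, 0.289, 0.621], [0.647, 0.009, -0.763]]
ft_force: [-1.7, 6.9, 5.2]
finger_gap: 0.241
gripper_force: 34.9
```

>>> carry_out([
  [[255,-0.2,0.6,-0.8,0,0,0],[255,-0.4,1.2,-1.5,0,0,0],[255,-0.4,1.2,-1.5,0,0,0]],
])

```text
time: 17.73
position: [0.4308, -0.2276, 0.2512]
eef_rot: [[-0.226, 0.957, -0.18], [0.728, 0.289, 0.621], [0.647, 0.009, -0.763]]
ft_force: [-1.7, 6.1, 5.9]
finger_gap: 0.241
gripper_force: 34.9
```

>>> carry_out([
  [[255,-0.2,0.6,-0.8,0,0,0],[255,-0.2,0.6,-0.8,0,0,0]],
])

```text
time: 17.9
position: [0.4307, -0.227, 0.2505]
eef_rot: [[-0.226, 0.957, -0.18], [0.729, 0.289, 0.621], [0.647, 0.009, -0.763]]
ft_force: [-2.0, 6.0, 6.0]
finger_gap: 0.241
gripper_force: 34.9
```

```bash
python3 - <<'E'
from i import *
st=manip.get_state();print("slot-frame force",F.T@st["ft_force"],"torque",F.T@st["ft_torque"],"tip err",F.T@(st["position"]-tgt(.165,0)))
E
```

```text
slot-frame force [-8.7186 -0.2918  0.4798] torque [0.0664 1.089  0.0656] tip err [ 0.0014  0.0007 -0.0011]
```

>>> carry_out([
  [[255,-0.2,0.6,-0.8,0,0,0],[255,-0.4,1.2,-1.5,0,0,0],[255,-0.4,1.2,-1.5,0,0,0]],
])

```text
time: 18.15
position: [0.4303, -0.2258, 0.249]
eef_rot: [[-0.226, 0.957, -0.18], [0.729, 0.289, 0.621], [0.647, 0.009, -0.763]]
ft_force: [-2.1, 6.4, 5.0]
finger_gap: 0.243
gripper_force: 34.9
```

>>> carry_out([
  [[255,-0.2,0.6,-0.8,0,0,0],[255,-0.4,1.2,-1.5,0,0,0],[255,-0.4,1.2,-1.5,0,0,0]],
])

```text
time: 18.4
position: [0.4299, -0.2246, 0.2474]
eef_rot: [[-0.226, 0.957, -0.18], [0.729, 0.289, 0.621], [0.646, 0.009, -0.763]]
ft_force: [-1.0, 5.4, 6.1]
finger_gap: 0.238
gripper_force: 34.9
```

```bash
python3 - <<'E'
from i import *
st=manip.get_state();print("slot-frame force",F.T@st["ft_force"],"torque",F.T@st["ft_torque"],"tip err",F.T@(st["position"]-tgt(.165,0)))
E
```

```text
slot-frame force [-8.0683  0.531   1.1342] torque [0.0411 0.9804 0.018 ] tip err [ 0.0014  0.0006 -0.005 ]
```

>>> carry_out([
  [[255,-0.2,0.6,-0.8,0,0,0],[255,-0.4,1.2,-1.5,0,0,0],[255,-0.4,1.2,-1.5,0,0,0]],
])

```text
time: 18.65
position: [0.4297, -0.2239, 0.2465]
eef_rot: [[-0.227, 0.957, -0.18], [0.729, 0.289, 0.62], [0.646, 0.01, -0.764]]
ft_force: [-1.9, 4.5, 8.2]
finger_gap: 0.24
gripper_force: 34.9
```

```bash
python3 - <<'E'
from i import *
st=manip.get_state();print("slot-frame force",F.T@st["ft_force"],"torque",F.T@st["ft_torque"],"tip err",F.T@(st["position"]-tgt(.165,0)))
E
```

```text
slot-frame force [-8.9988 -0.6166  3.1174] torque [0.0761 1.0202 0.0444] tip err [ 0.0014  0.0007 -0.0063]
```

>>> carry_out([
  [[255,0,0,0,0,0,0],[120,0,0,0,0,0,0],[120,0,0,0,0,0,0],[120,0,0,0,0,0,0],[120,0,0,0,0,0,0],[120,0,0,0,0,0,0],[120,0,0,0,0,0,0]],
])

```text
time: 19.23
position: [0.4296, -0.2249, 0.245]
eef_rot: [[-0.226, 0.958, -0.179], [0.732, 0.288, 0.618], [0.643, 0.009, -0.766]]
ft_force: [0.3, -0.3, -0.6]
finger_gap: 0.526
gripper_force: 0.0
```

>>> carry_out([
  [[120,1,-3,4,0,0,0],[120,3,-9,12,0,0,0],[120,5,-19,23,0,0,0],[120,9,-31,38,0,0,0],[120,14,-50,61,0,0,0],[120,19,-68,84,0,0,0],[120,19,-68,115,0,0,0],[120,19,-68,140,0,0,0]],
])

```text
time: 19.9
position: [0.4488, -0.2941, 0.3876]
eef_rot: [[-0.226, 0.958, -0.177], [0.733, 0.287, 0.617], [0.642, 0.009, -0.767]]
ft_force: [0.6, 0.5, 0.4]
finger_gap: 0.53
gripper_force: 0.0
```

>>> carry_out([
  [[120,-30,-20,20,0,0,0],[120,-60,-45,30,0,0,0],[120,-90,-75,30,0,0,0],[120,-115,-105,30,0,0,0],[120,-140,-135,30,0,0,0],[120,-155,-150,30,0,0,0],[120,-155,-150,30,0,0,0]],
])

```text
time: 20.48
position: [0.2906, -0.4459, 0.4153]
eef_rot: [[-0.221, 0.959, -0.176], [0.734, 0.282, 0.618], [0.642, 0.008, -0.766]]
ft_force: [0.3, 0.0, -0.1]
finger_gap: 0.528
gripper_force: 0.0
```

```bash
python3 - <<'E'
from go import *
st=manip.get_state();print(st["time"],st["position"],st["ft_force"])
out=[]
for n,(x,y,w,h) in(("top",(270,150,150,150)),("side",(170,150,180,180))):
    s=manip.snapshot(n); im=cv2.resize(s["frame"][y:y+h,x:x+w,::-1],(400,400),interpolation=cv2.INTER_CUBIC)
    out.append(np.clip(im*1.7,0,255).astype(np.uint8))
cv2.imwrite("pics/m9.png",np.hstack(out))
E
```

```text
20.4833 [ 0.2906 -0.4459  0.4153] [ 0.2593  0.0348 -0.1254]
```

View pics/m9.png

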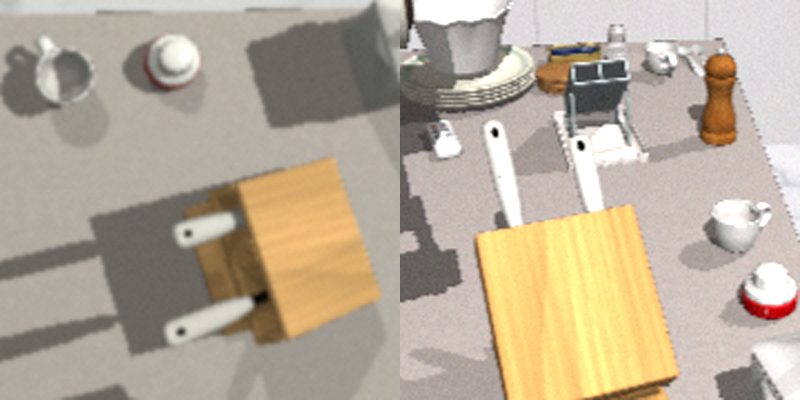

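```bash
python3 - <<'E'
from i import *
m=np.array([.4279,-.2201,.138])
s=manip.snapshot("top");S=manip.snapshot("side")
g=s["frame"].astype(int)
w=np.zeros(g.shape[:2],np.uint8); r=(slice(255,290),slice(325,372)); w[r]=(g[r].min(2)>120)
n,lab,stt,cen=cv2.connectedComponentsWithStats(w);i=1+np.argmax(stt[1:,4]);ys,xs=np.nonzero(lab==i)
q=cv2.minAreaRect(np.c_[xs,ys].astype(np.float32));print("handle box",stt[i],cv2.boxPoints(q).round(1).tolist())
for d in(0,.01,.02): print(d,"butt",proj(s,m+F@[-.130-d,0,.012]),"handle front",proj(s,m+F@[-.004-d,0,.012]))
E
```

```text
handle box [347 268   2   3   4] [[346.5, 269.5], [348.0, 268.0], [348.5, 268.5], [347.0, 270.0]]
0 butt [335.2827 275.4605] handle front [366.0509 262.9065]
0.01 butt [332.6085 276.5516] handle front [363.791  263.8285]
0.02 butt [329.8967 277.6581] handle front [361.5019 264.7625]
```

```bash
python3 - <<'E'
from i import *
m=np.array([.4279,-.2201,.138])
s=manip.snapshot("top"); g=s["frame"].astype(int)
hsv=cv2.cvtColor(s["frame"],cv2.COLOR_RGB2HSV)
for name,r,off in(("spat",(slice(255,290),slice(325,372)),(.130,0)),("opener",(slice(222,250),slice(328,362)),(.092,.082))):
    w=np.zeros(g.shape[:2],np.uint8); w[r]=(g[r].mean(2)>88)&(hsv[r][...,1]<45)
    sub=w[r]; n,lab,stt,cen=cv2.connectedComponentsWithStats(w)
    p0=proj(s,m+F@[-off[0],off[1],.010]);p1=proj(s,m+F@[-off[0]+.06,off[1],.010]);u=(p1-p0)/np.linalg.norm(p1-p0)
    for i in range(1,n):
        if stt[i,4]>60:
            ys,xs=np.nonzero(lab==i);t=(np.c_[xs,ys]-p0)@u;v=(np.c_[xs,ys]-p0)@[-u[1],u[0]]
            print(name,stt[i],"start-px",t.min()-.5,"end",t.max()+.5,"lat",np.median(v),"px per mm",np.linalg.norm(p1-p0)/60)
E
```

```text
spat [325 261  47  29 795] start-px -14.531362678490478 end 32.4620449297797 lat 8.20858873952249 px per mm 0.275341669773311
opener [335 230  23  13 181] start-px 1.1763161380324103 end 24.664206965621503 lat -0.6996913777159338 px per mm 0.25860189689697916
```

```bash
python3 - <<'E'
from i import *
m=np.array([.4279,-.2201,.138])
s=manip.snapshot("top"); g=s["frame"].mean(2).astype(np.float32)
for nm,o,y in(("spat",.130,0),("opener",.092,.082)):
    for dv in(-1,0,1,2):
        a=m+F@[-o,y,.010];p0=proj(s,a);p1=proj(s,m+F@[-o+.06,y,.010]);u=(p1-p0)/np.linalg.norm(p1-p0);v=np.array([-u[1],u[0]])
        t=np.arange(-7,38,1.);P=p0+np.outer(t,u)+dv*v
        pr=cv2.remap(g,P[:,0].astype(np.float32)[None],P[:,1].astype(np.float32)[None],cv2.INTER_LINEAR)[0]
        print(nm,dv,p0.round(1),pr.astype(int).tolist())
E
```

```text
spat -1 [334.7 275.6] [59, 59, 59, 63, 81, 106, 122, 123, 105, 69, 48, 60, 96, 119, 125, 125, 125, 125, 124, 124, 124, 124, 125, 125, 125, 125, 125, 125, 125, 125, 125, 124, 123, 123, 123, 123, 121, 120, 113, 81, 39, 11, 4, 5, 7]
spat 0 [334.7 275.6] [59, 58, 58, 61, 81, 108, 123, 122, 101, 70, 49, 56, 93, 118, 124, 124, 124, 125, 124, 124, 124, 123, 124, 124, 124, 124, 124, 124, 124, 124, 124, 123, 123, 123, 122, 121, 119, 115, 106, 77, 38, 13, 9, 10, 11]
spat 1 [334.7 275.6] [61, 59, 58, 62, 80, 105, 120, 122, 114, 97, 81, 88, 106, 119, 123, 122, 121, 122, 122, 121, 121, 122, 123, 122, 122, 122, 122, 122, 121, 121, 120, 119, 119, 117, 115, 114, 108, 103, 89, 64, 38, 26, 24, 24, 23]
spat 2 [334.7 275.6] [72, 66, 65, 65, 78, 98, 112, 117, 118, 113, 109, 110, 114, 118, 119, 118, 117, 117, 116, 116, 115, 116, 115, 115, 115, 115, 114, 114, 112, 111, 110, 108, 105, 99, 96, 91, 83, 74, 63, 49, 39, 35, 37, 36, 36]
opener -1 [334.1 239.8] [59, 59, 59, 58, 58, 60, 59, 61, 74, 97, 115, 116, 90, 53, 59, 93, 120, 128, 128, 128, 128, 129, 129, 130, 129, 129, 129, 128, 128, 126, 123, 104, 77, 61, 54, 53, 61, 79, 95, 101, 101, 100, 100, 101, 100]
opener 0 [334.1 239.8] [59, 59, 59, 58, 58, 58, 60, 61, 73, 98, 122, 122, 95, 64, 71, 99, 119, 126, 127, 127, 127, 128, 128, 129, 128, 128, 128, 127, 126, 124, 123, 107, 76, 58, 54, 52, 61, 81, 97, 102, 103, 103, 103, 103, 102]
opener 1 [334.1 239.8] [59, 59, 60, 59, 59, 58, 59, 61, 71, 94, 115, 122, 115, 107, 101, 114, 124, 125, 126, 125, 125, 125, 125, 126, 125, 125, 125, 123, 122, 120, 115, 96, 68, 54, 53, 52, 58, 80, 99, 103, 104, 104, 105, 105, 104]
opener 2 [334.1 239.8] [59, 59, 59, 58, 60, 59, 57, 58, 66, 86, 105, 116, 119, 117, 115, 117, 119, 120, 119, 119, 117, 117, 119, 118, 117, 116, 116, 113, 109, 105, 98, 76, 57, 51, 51, 52, 60, 79, 97, 103, 104, 104, 105, 104, 103]
```

```bash
python3 - <<'E'
from i import *
m=np.array([.4279,-.2201,.138])
s=manip.snapshot("top");S=manip.snapshot("side")
def dark(im,x,y,w=3,th=85):
    g=im.mean(2)[y-w:y+w+1,x-w:x+w+1]; k=np.clip(th-g,0,None); Y,X=np.mgrid[y-w:y+w+1,x-w:x+w+1]; return (k*X).sum()/k.sum(),(k*Y).sum()/k.sum()
u=np.array([30.8,-12.55]);u/=np.linalg.norm(u)
a=dark(s["frame"],*(np.array([334.7,275.6])+3.1*u).round().astype(int),w=2); b=dark(S["frame"],212,209,w=3)
c=dark(s["frame"],340,237,w=2); e=dark(S["frame"],250,215,w=3)
for nm,p,q in(("spat",a,b),("opener",c,e)):
    P,r=tri(s,p,S,q); print(nm,np.round(p,1),np.round(q,1),P,"res",round(r,4),"slot frame",(P-m)@F)
E
```

```text
spat [337.4 274. ] [212.4 209.3] [ 0.4052 -0.1395  0.2141] res 0.0003 slot frame [-0.113   0.0006  0.0045]
opener [340.1 237.2] [251.  215.1] [ 0.4952 -0.1515  0.2009] res 0.0002 slot frame [-0.0766  0.0837  0.0178]
```

The last views show the spatula's handle sticking out of the wide slot beside the opener. The butt stands 39 mm beyond the opener's end against 38 mm nominal, so it is home. Cup, timer and mill stand where they were. Handing in.

```bash
python3 -c "
from plant import manip
print(manip.close_job())"
```

```text
the job is handed in; nothing more can be done
None
```

The job is handed in at about 21 s: I took the spatula out of the drainer, laid it flat and released it, then picked it up again by its handle and pushed it head first into the wide slot until it met firm resistance. By the camera it is home to within about 3 mm; the handle sticks out and has tipped down about 4–5° since I let go, and the cup, mill and timer were not touched.

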